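# Take the blue filter module off its bayonet dock

### The arm

A 6-joint arm with a two-finger parallel gripper is mounted at the origin on a cart in front of the work surface, level with it; the furniture and walls round the work are solid. World frame = base frame: x ahead of the robot, y to its left, z up, the work surface at z = 0. Lengths are in mm, angles in degrees, forces in N, time in s.
With the tool pointing down it reaches from about 350 to 850 mm from the base axis. Payload 8.1 kg.
Tool frame: the origin (TCP) lies midway between the tips of the shut fingers; the grasp point (between the pads) lies 19 mm behind it; z points along the fingers, y is the line along which they close (so a half turn about z gives the same grasp; the last joint's range is limited). The gripper opens to 85 mm and grips with 20 to 120 N. Pads are 22 mm wide; open, the fingers measure 114 mm over their backs; the gripper's body (76 mm by 85 mm) begins 54 mm behind the grasp point. The pads swing forward as they close: fully open they stand 13 mm farther back than shut.
Start: joints at [63.346, 7.471, 85.268, -0, 87.261, -4.893], TCP at [222.42, 557.256, 231.292] pointing down, gripper open.
Joint ranges: [-169.43, 169.43], [-51.17, 129.36], [1.28, 143.12], [-76.62, 256.62], [0, 156.53], [-152.29, 152.29]. Speed limits (degrees/s): [136.94, 136.94, 159.86, 180, 180, 180].

### API

Orientations are given as [roll, pitch, yaw] about the fixed x, y, z axes, in that order (R = Rz(yaw) Ry(pitch) Rx(roll)).
In Python, from bench import r gives the robot as it stands.
- The arm moves only by the tool send_rows, never from a script. Its argument "increments" is a list of rows, each a list of 6 numbers: the shift along the tool's x, y, z in mm, then the turn, a rotation vector about the tool's x, y, z in rad. A call has 1 to 5 rows; each row shifts and turns the commanded pose from where the row before left it, along the tool's axes as they then stand; what a row does not reach is not made up. A row lasts 1/8 s, in which the tool goes at most 62.5 mm and 10.7 degrees, less where a joint would pass 70% of its speed; a pose out of reach is approached as far as the arm can. A call is refused whole if a number of a shift passes 62.5 or a number of a turn 0.188, either way. A call with a gripper value outside its range is refused whole. "grip" is the closure, from -1 (fully open) to 1 (shut), set as the call begins (left out, the last holds). The fingers move at their own pace and stop on an object; "grip_force" is the grip in N (left out, the last holds). Time passes only in rows, so rows that do not move let the fingers close. It gives the time, the measured TCP pose, the force, the opening and the grip force at its end, in the units of the state.
- r.sense(): the state, without advancing time (a new reading comes with each control period).
- r.snapshot(name): name is "scene" or "top" or "wrist"; returns a dict with "img" (480x640x3 uint8, blue, green, red), "z_map" (480x640 float32, mm along the optical axis (not along the pixel's ray), 0 where there is no reading), "fx", "fy", "cx", "cy" (pixels), "view" (4x4, takes a point from world to camera coordinates). Camera axes: x right, y down, z forward; pixel columns grow to the right and rows downward; lengths in mm; the calibration is good to about 2 mm. A picture is of the moment at which its call begins.
- r.hand_in(): hands the job in; it is judged then, once.
The state is a dict: "time": time; "joint_pos": joint angles; "qd": joint speeds; "joint_efforts": joint torques, N m; "tool_pos": TCP position; "tcp_rot": TCP orientation; "ft_force": force on the tool from outside, world axes, zero at the start; "wrist_torque": the same for the moment, N m; "finger_gap": finger opening in mm; "grip_force": force on a finger pad.
Only numpy, scipy, OpenCV 4.12 (cv2) and the standard library are available. Lean on these libraries where they do the work, as an engineer would, in place of code of your own. Each camera call takes 0.05 s, during which the arm holds its last target. There are 200 camera calls.

### The job

Take the blue-capped filter module off its dock: press the orange release button of that dock fully down (it stays down), turn the module a quarter turn anticlockwise as seen from above, and lift it straight off. Stand it upright in the white tray, put down gently and not dropped, and leave the yellow-capped module and its button alone.

Things in the scene. Friction and masses are not known exactly. Their poses are not given: they have to be found in the camera images.
- blue_center (a point): Centre (half-way up) of the blue-capped module, an upright drum 48 mm across, 66 mm high, about 0.15 kg. Docked, its top is 96 mm above the worktop; grip it 60 mm or more above the worktop, from any side. z up; x as blue_button's while locked. Turns freely anticlockwise once released, to a stop at 105 degrees; lifts off from 65, best at 90. Flat underside; foot lugs 68 mm over both.
- blue_button (a point): Centre of the top face of the orange release button (28 mm across) of the blue module's dock: 55 mm above the worktop when up, 75 mm from the module's axis in this frame's -y direction, z up. The dock is fixed: a white block 100 x 150 x 30 mm with a blue tag by the button and an aluminium ring, 86 mm across, round the module's foot, its top 43 mm above the worktop.
- blue_release (a joint): Travel of that button in m: 0 up (locked), 0.009 fully down. It goes down with about 4 N and stays where it is pushed; below about 0.007 its pin still blocks the turn.
- tray_floor (a point): Centre of the inner floor, 7 mm above the worktop, of the square white tray with a black rubber lining: 114 mm inside, rim 16 mm above the worktop, fixed. The module is to stand on this floor.
- yellow_center (a point): Centre (half-way up) of the yellow-capped module, else the same as the blue one, in an equal dock of its own. It stays where it is.
- yellow_button (a point): Top face of the orange release button of the yellow module's dock, equal to the other. It is not to be pressed.
Not all that is in view belongs to the job. What is shaped like the part that bears blue_center but green or turquoise is not meant.

How it is judged (in metres and radians):
On the way, in this order (a step that is already met when the one before it is completed fails the run):
1. the release button is down while the module is still locked in its dock (value of joint blue_release above 0.0065 m and z of blue_center in the frame of blue_button below 0.025 m and angle between the x axis of blue_center and the x axis of blue_button, either way round below 0.5 rad), for 0.1 s.
2. the module is turned about a quarter turn (more than 60 degrees) while still seated in the dock (angle between the x axis of blue_center and the x axis of blue_button, either way round above 1.05 rad and z of blue_center in the frame of blue_button below 0.025 m and horizontal distance between blue_center and blue_button below 0.085 m), for 0.1 s.
At the end, for the whole second after the job is handed in: The blue module stands upright (within 7 degrees) and still on the floor of the white tray, wholly inside its rim (centre within 35 mm of the tray's centre); the yellow module is within 10 mm of where it was and its button has not been pressed (less than 4 mm) (horizontal distance between blue_center and tray_floor below 0.035 m and z of blue_center in the frame of tray_floor between 0.028 and 0.038 m and angle between blue_center's own z axis and vertical below 0.12 rad and linear speed of blue_module below 0.02 m/s and distance of yellow_center from where it was at the start of the episode below 0.01 m and distance of yellow_button from where it was at the start of the episode below 0.004 m); the robot touches nothing.
It fails at once if the yellow module is shifted by more than 10 mm or its button pressed by more than 4 mm (distance of yellow_center from where it was at the start of the episode above 0.01 m or distance of yellow_button from where it was at the start of the episode above 0.004 m).
It fails at once if the blue module is dropped into the tray (faster than 0.5 m/s in the last 15 mm) (horizontal distance between blue_center and tray_floor below 0.06 m and z of blue_center in the frame of tray_floor below 0.048 m and linear speed of blue_module above 0.5 m/s).
It also fails if it takes over 58 s, if anything falls off the work surface, if the arm or the gripper's body presses on something with over 40 N, if the wrist force passes 120 N, or if a joint passes its speed limit or range.

## Working session

There is one attempt and no reset: what is moved stays moved. The work goes in short steps, Python scripts to look and compute and a tool call to move; the robot and the scene stay as the last step left them, time stands still between calls to the robot, and variables do not carry over. Pictures are saved under pics/ and viewed, at most 10 in all, crops included, and the job is handed in when it is done.

Besides the shell and the picture viewer there is one more tool, called after "Emit:" as a command line: name --pt "numbers of a row" for each row, then --argument value for the rest. send_rows: Moves the arm, as the interface text tells. Its arguments: {"type":"object","properties":{"increments":{"type":"array"},"grip":{"type":"number"},"grip_force":{"type":"number"}},"required":["increments"]}

```bash
ls; mkdir -p pics; python3 - <<'E'
from bench import r
import cv2,numpy as np
s=r.sense();print(s)
for n in("scene","top"):
    d=r.snapshot(n);cv2.imwrite(f"pics/{n}0.png",d["img"]);np.savez(f"{n}0.npz",**d);print(n,d["fx"],d["cx"],d["cy"],d["view"].round(3).tolist())
E
```

```text
pics
{'time': 0.0, 'joint_pos': array([ 6.33465216e+01,  7.51494034e+00,  8.53314558e+01, -1.82722324e-03,
        8.72639196e+01, -4.89279221e+00]), 'qd': array([-0.01669964,  0.02753871, -0.01821737,  0.05667939, -0.00831143,
       -0.13376561]), 'joint_efforts': array([ 1.14999068e-03, -5.69429862e+01, -5.00525057e+01, -3.20188728e-04,
        1.54939236e-02,  1.28139436e-04]), 'tool_pos': array([222.16393164, 556.72737181, 230.22535538]), 'tcp_rot': array([-1.79889931e+02, -7.59068513e-03,  1.58239395e+02]), 'ft_force': array([0.15805697, 1.08065859, 0.82301114]), 'wrist_torque': array([-0.04753275,  0.02454273, -0.00197448]), 'grip_force': 0.0, 'finger_gap': 85.61550022963921}
scene 615.0736649796828 319.6738312390991 230.13671181050847 [[0.756, -0.654, -0.009, -399.344], [-0.489, -0.556, -0.671, 283.128], [0.434, 0.512, -0.741, 1083.966], [0.0, 0.0, 0.0, 1.0]]
top 547.1757797056981 319.59120372115876 243.44520864136163 [[-0.002, -1.0, 0.006, -17.874], [-0.992, 0.001, -0.125, 530.597], [0.125, -0.006, -0.992, 1040.902], [0.0, 0.0, 0.0, 1.0]]
```

View pics/scene0.png

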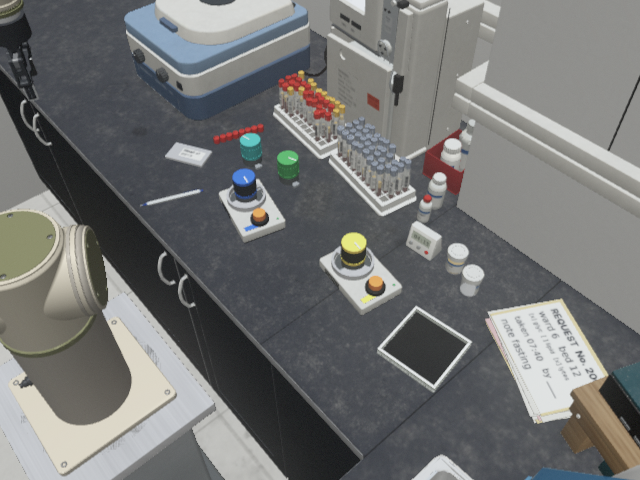

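View pics/top0.png

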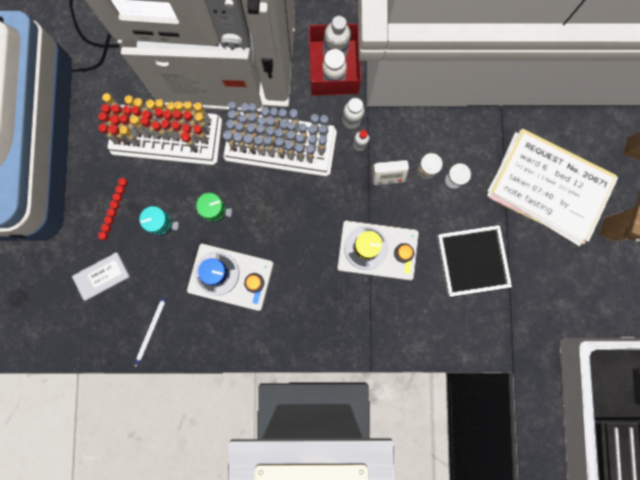

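The top view shows the blue cap at (212,271), its orange button at (254,283), the yellow cap at (369,244) with its button at (405,253), and the tray at (475,260). The green and turquoise drums near (210,206) and (154,220) are decoys.

```bash
cat > h.py <<'E'
import cv2,numpy as np
def cast(d,u,v,z):
    V=d["view"];R=V[:3,:3];t=V[:3,3];c=-R.T@t
    w=R.T@np.array([(u-d["cx"])/d["fx"],(v-d["cy"])/d["fy"],1]);return c+w*(z-c[2])/w[2]
def blob(img,lo,hi,box,show=1):
    x0,y0,x1,y1=box;h=cv2.cvtColor(np.ascontiguousarray(img[y0:y1,x0:x1]),cv2.COLOR_BGR2HSV)
    m=cv2.inRange(h,lo,hi);cs,_=cv2.findContours(m,0,2);c=max(cs,key=cv2.contourArea)+np.array([x0,y0])
    return c
def cen(c):
    M=cv2.moments(c);return M["m10"]/M["m00"],M["m01"]/M["m00"]
E
python3 - <<'E'
from h import *
T=dict(np.load("top0.npz"));S=dict(np.load("scene0.npz"))
B=((105,120,60),(125,255,255));O=((5,130,80),(20,255,255));Y=((24,130,80),(34,255,255))
for nm,d,c,box,z in [("bluecap",T,B,(190,250,232,292),96),("bbut",T,O,(238,265,275,300),55),("ycap",T,Y,(350,225,390,262),96),("ybut",T,O,(390,235,420,268),55),
 ("bluecapS",S,B,(225,160,265,205),96),("bbutS",S,O,(245,200,275,228),55),("ycapS",S,Y,(335,225,375,260),96),("ybutS",S,O,(362,270,390,298),55)]:
    k=blob(d["img"],*c,box);u,v=cen(k);x,y,w,h=cv2.boundingRect(k)
    zz=d["z_map"][int(v),int(u)]
    P=(np.array([(u-d["cx"])/d["fx"]*zz,(v-d["cy"])/d["fy"]*zz,zz])-d["view"][:3,3])@d["view"][:3,:3]
    print(nm,round(u,1),round(v,1),(x,y,w,h),cast(d,u,v,z).round(1),"depth",P.round(1))
# tray lining
for n,d,box in(("T",T,(441,228,509,294)),("S",S,(375,305,475,390))):
    x0,y0,x1,y1=box;g=cv2.cvtColor(d["img"],6)[y0:y1,x0:x1]
    m=cv2.inRange(g,150,255);cs,_=cv2.findContours(m,0,2);k=max(cs,key=cv2.contourArea)+np.array([x0,y0])
    q=cv2.boxPoints(cv2.minAreaRect(k)) if n=="T" else cv2.approxPolyDP(cv2.convexHull(k),8,True)[:,0]
    W=[cast(d,*p,16)[:2].round(1).tolist() for p in q];print("tray",n,W,np.mean(W,0))
cv2.imwrite("pics/crop.png",cv2.resize(T["img"][235:315,180:280],None,fx=7,fy=7,interpolation=2))
E
```

```text
bluecap 212.3 271.6 (199, 259, 29, 26) [470.9 178.5  96. ] depth [470.9 178.4  96.4]
bbut 252.9 281.9 (246, 275, 15, 15) [454.1 108.5  55. ] depth [454.1 108.6  54.1]
ycap 370.9 236.2 (361, 232, 20, 10) [ 536.  -113.4   96. ] depth [ 536.  -113.4   96.1]
ybut 404.8 251.9 (398, 245, 15, 15) [ 511.3 -182.5   55. ] depth [ 511.2 -182.4   55.4]
bluecapS 243.2 177.1 (232, 168, 23, 19) [471.1 181.7  96. ] depth [469.9 179.5  98.3]
bbutS 258.8 214.6 (253, 209, 13, 13) [450.4 104.8  55. ] depth [452.1 107.5  51.7]
ycapS 350.5 251.8 (343, 248, 13, 6) [ 501.2 -121.9   96. ] depth [ 501.2 -121.9   96.1]
ybutS 375.3 283.2 (369, 276, 14, 15) [ 507.9 -185.6   55. ] depth [ 509.7 -184.    51.9]
tray T [[552.1, -255.9], [571.7, -383.8], [445.4, -397.5], [426.5, -271.3]] [ 498.925 -327.125]
tray S [[549.3, -255.2], [569.4, -376.3], [449.2, -396.4], [423.7, -279.5]] [ 497.9  -326.85]
```

View pics/crop.png

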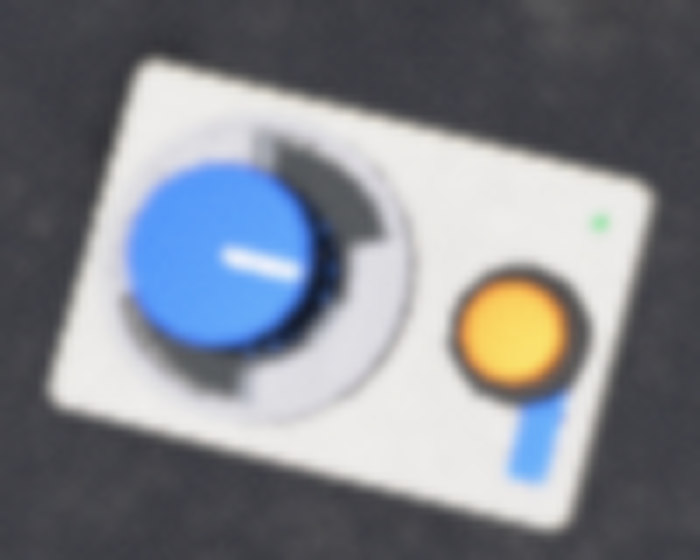

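Button (454,108.5), module axis about (471,180.5): 74 mm apart, as expected, dock x at -13.3°. The tray centre, about (498.5,-327), agrees in both views. I'll shut the gripper, move over the button, and turn to yaw 76.7.

Emit:
send_rows --pt "-38 -33 0 0 0 0" --pt "-38 -33 0 0 0 0" --pt "-38 -33 0 0 0 0" --pt "-38 -33 0 0 0 0" --pt "-38 -33 0 0 0 0" --grip 1

```text
time: 0.72
tool_pos: [338.0, 332.0, 230.9]
tcp_rot: [-180.0, -0.0, 158.3]
ft_force: [0.9, 0.7, 0.0]
finger_gap: -0.1
grip_force: 0.0
```

Emit:
send_rows --pt "-38 -33 0 0 0 0" --pt "-38 -33 0 0 0 0" --pt "-38 -33 0 0 0 0" --pt "-38 -33 0 0 0 0" --pt "-39 -34 0 0 0 0"

```text
time: 1.35
tool_pos: [453.8, 107.0, 231.0]
tcp_rot: [-180.0, -0.0, 158.2]
ft_force: [0.8, 0.5, -0.2]
finger_gap: -0.2
grip_force: 0.0
```

Emit:
send_rows --pt "0 0 0 0 0 0.178" --pt "0 0 0 0 0 0.178" --pt "0 0 0 0 0 0.178" --pt "0 0 0 0 0 0.178"

```text
time: 1.85
tool_pos: [453.3, 108.4, 230.8]
tcp_rot: [-179.9, -0.0, 117.1]
ft_force: [-0.8, -0.2, -0.3]
finger_gap: 0.3
grip_force: 0.0
```

Emit:
send_rows --pt "0 0 20 0 0 0.178" --pt "0 0 20 0 0 0.178" --pt "0 0 20 0 0 0.178" --pt "0 0 20 0 0 0.178" --pt "0 0 0 0 0 0"

```text
time: 2.48
tool_pos: [451.9, 108.4, 149.3]
tcp_rot: [-179.8, 0.1, 76.7]
ft_force: [0.3, 0.6, 0.6]
finger_gap: -0.2
grip_force: 0.0
```

Emit:
send_rows --pt "0 1 25 0 0 0" --pt "0 0 25 0 0 0" --pt "0 0 25 0 0 0" --pt "0 0 10 0 0 0" --pt "0 0 0 0 0 0"

```text
time: 3.1
tool_pos: [454.4, 108.4, 66.5]
tcp_rot: [-180.0, 0.0, 76.8]
ft_force: [-0.4, -0.4, 0.4]
finger_gap: 0.0
grip_force: 0.0
```

Emit:
send_rows --pt "0 0 4 0 0 0" --pt "0 0 3 0 0 0" --pt "0 0 3 0 0 0" --pt "0 0 3 0 0 0" --pt "0 0 0 0 0 0"

```text
time: 3.72
tool_pos: [454.6, 108.4, 53.2]
tcp_rot: [180.0, -0.0, 76.7]
ft_force: [0.5, 0.5, 0.2]
finger_gap: -0.3
grip_force: 0.0
```

Emit:
send_rows --pt "0 0 2 0 0 0" --pt "0 0 2 0 0 0" --pt "0 0 2 0 0 0" --pt "0 0 1 0 0 0" --pt "0 0 0 0 0 0"

```text
time: 4.35
tool_pos: [454.6, 108.4, 46.2]
tcp_rot: [180.0, -0.0, 76.7]
ft_force: [0.5, -0.6, 1.4]
finger_gap: -0.2
grip_force: 0.5
```

Emit:
send_rows --pt "0 0 1 0 0 0" --pt "0 0 1 0 0 0" --pt "0 0 0 0 0 0"

```text
time: 4.72
tool_pos: [454.8, 108.2, 45.6]
tcp_rot: [180.0, 0.0, 76.7]
ft_force: [-7.1, -1.7, 16.4]
finger_gap: 0.0
grip_force: 8.1
```

Bottomed at 45.6 mm with 16 N. Now I'll lift, open, move 74 mm over the module and check the button.

Emit:
send_rows --pt "0 0 -10 0 0 0" --pt "0 0 -30 0 0 0" --pt "0 0 -40 0 0 0" --pt "0 0 -40 0 0 0" --pt "0 0 0 0 0 0"

```text
time: 5.35
tool_pos: [457.0, 108.7, 168.3]
tcp_rot: [179.6, -0.1, 76.7]
ft_force: [-0.3, -0.1, -0.1]
finger_gap: -0.0
grip_force: 0.0
```

Emit:
send_rows --pt "25 0 0 0 0 0" --pt "25 0 0 0 0 0" --pt "24 0 0 0 0 0" --pt "0 0 0 0 0 0" --pt "0 0 0 0 0 0" --grip -1

```text
time: 5.98
tool_pos: [471.0, 179.9, 163.3]
tcp_rot: [-179.9, 0.1, 76.7]
ft_force: [0.7, -0.6, 0.6]
finger_gap: 85.1
grip_force: 0.0
```

```bash
python3 - <<'E'
from h import *
from bench import r
for n in("wrist","scene"):
    d=r.snapshot(n);np.savez(n+"1.npz",**d)
    if n=="wrist":
        cv2.imwrite("pics/wrist1.png",d["img"])
    h=cv2.inRange(cv2.cvtColor(d["img"],cv2.COLOR_BGR2HSV),(5,130,80),(20,255,255))
    for k in cv2.findContours(h,0,2)[0]:
        if cv2.contourArea(k)>40:
            u,v=cen(k);zz=d["z_map"][int(v),int(u)]
            P=(np.array([(u-d["cx"])/d["fx"]*zz,(v-d["cy"])/d["fy"]*zz,zz])-d["view"][:3,3])@d["view"][:3,:3]
            print(n,round(u),round(v),P.round(1))
E
```

```text
wrist 326 316 [455.8 111.9  44.1]
scene 375 283 [ 507.2 -186.1   56. ]
scene 259 216 [454.2 111.1  44.2]
```

View pics/wrist1.png

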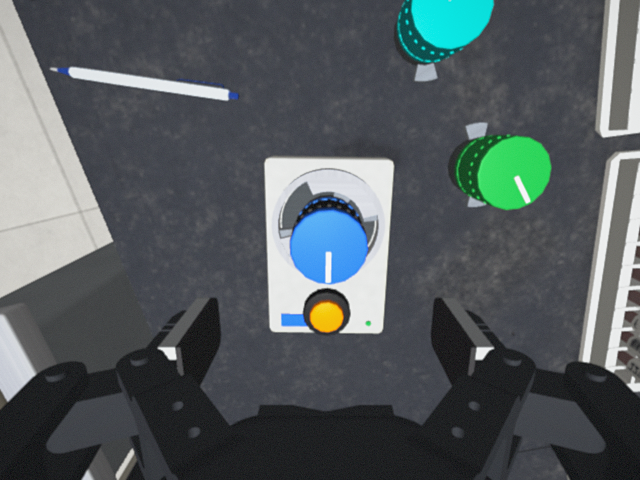

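The wrist picture shows the blue cap at (328,247), centred between the fingers (x 219 and 432). The button at (326,316) is down, at z of about 44. Next I descend and grip.

Emit:
send_rows --pt "1 0 30 0 0 0" --pt "0 0 30 0 0 0" --pt "0 0 30 0 0 0" --pt "0 0 18 0 0 0" --pt "0 0 0 0 0 0"

```text
time: 6.7
tool_pos: [470.7, 180.7, 55.0]
tcp_rot: [-179.9, 0.1, 76.6]
ft_force: [-1.0, 0.1, 0.2]
finger_gap: 85.6
grip_force: 0.0
```

Emit:
send_rows --pt "0 0 0 0 0 0" --pt "0 0 0 0 0 0" --pt "0 0 0 0 0 0" --pt "0 0 0 0 0 0" --pt "0 0 0 0 0 0" --grip 1 --grip_force 30

```text
time: 7.32
tool_pos: [473.0, 181.6, 57.8]
tcp_rot: [179.9, -0.1, 76.7]
ft_force: [-1.0, -0.3, 7.0]
finger_gap: 47.3
grip_force: 30.4
```

Emit:
send_rows --pt "0 0 0 0 0 -0.1" --pt "0 0 0 0 0 -0.15" --pt "0 0 0 0 0 -0.15" --pt "0 0 0 0 0 -0.15" --pt "0 0 0 0 0 -0.15"

```text
time: 7.95
tool_pos: [472.7, 182.1, 57.8]
tcp_rot: [179.9, -0.0, 117.0]
ft_force: [-1.9, 2.0, 7.6]
finger_gap: 47.5
grip_force: 30.7
```

Emit:
send_rows --pt "0 0 0 0 0 -0.18" --pt "0 0 0 0 0 -0.18" --pt "0 0 0 0 0 -0.18" --pt "0 0 0 0 0 -0.18" --pt "0 0 0 0 0 -0.16"

```text
time: 8.57
tool_pos: [472.7, 181.8, 57.8]
tcp_rot: [179.9, 0.1, 167.5]
ft_force: [-2.7, 0.1, 7.6]
finger_gap: 47.2
grip_force: 30.6
```

Emit:
send_rows --pt "0 0 0 0 0 0" --pt "0 0 0 0 0 0"

```text
time: 8.82
tool_pos: [472.9, 181.7, 57.8]
tcp_rot: [179.9, 0.1, 167.2]
ft_force: [-1.1, -0.5, 7.4]
finger_gap: 46.8
grip_force: 30.7
```

```bash
python3 - <<'E'
from h import *
from bench import r
s=r.sense();print(s["ft_force"],s["wrist_torque"],s["joint_pos"])
cv2.imwrite("pics/wrist2.png",r.snapshot("wrist")["img"])
E
```

```text
[-1.12651639 -0.46526504  7.36510424] [-0.1541462   0.25267659  0.06886678] [ 1.52200464e+01  2.03682483e+00  1.09960344e+02 -6.36890475e-04
  6.78685900e+01 -6.19724875e+01]
```

View pics/wrist2.png

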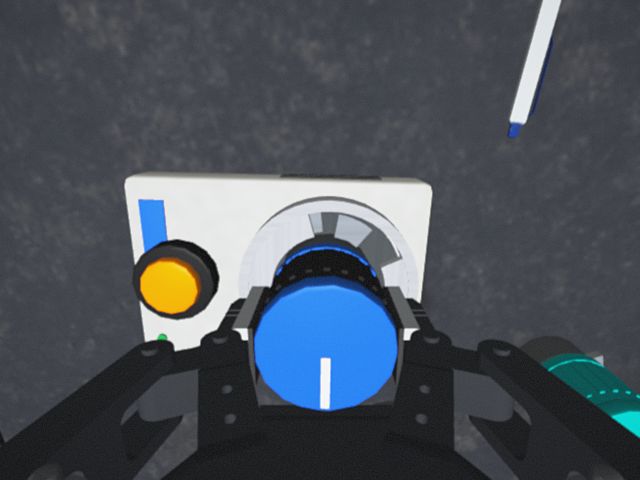

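The cap (325,340) turned with the gripper: its mark stays in line with the hand and is now a quarter turn from the button. I'll lift straight up.

Emit:
send_rows --pt "0 0 -4 0 0 0" --pt "0 0 -8 0 0 0" --pt "0 0 -12 0 0 0" --pt "0 0 -15 0 0 0" --pt "0 0 -20 0 0 0"

```text
time: 9.5
tool_pos: [471.7, 181.3, 116.4]
tcp_rot: [-180.0, -0.0, 167.2]
ft_force: [0.7, -1.0, -2.2]
finger_gap: 47.2
grip_force: 31.2
```

Emit:
send_rows --pt "0 0 -30 0 0 0" --pt "0 0 -40 0 0 0" --pt "0 0 -30 0 0 0" --pt "0 0 0 0 0 0"

```text
time: 10.0
tool_pos: [473.8, 181.9, 219.4]
tcp_rot: [179.8, 0.3, 167.2]
ft_force: [-0.2, -0.0, -2.6]
finger_gap: 47.3
grip_force: 31.4
```

Emit:
send_rows --pt "-5 -17.5 0 0 0 0" --pt "-10 -35 0 0 0 0" --pt "-10 -35 0 0 0 0" --pt "-10 -35 0 0 0 0" --pt "-10 -35 0 0 0 0"

```text
time: 10.62
tool_pos: [479.4, 15.8, 213.4]
tcp_rot: [-180.0, -0.2, 167.2]
ft_force: [0.8, -0.1, -0.9]
finger_gap: 47.4
grip_force: 31.5
```

Emit:
send_rows --pt "-10 -35 0 0 0 0" --pt "-10 -35 0 0 0 0" --pt "-10 -35 0 0 0 0" --pt "-10 -35 0 0 0 0" --pt "-10 -35 0 0 0 0"

```text
time: 11.25
tool_pos: [489.1, -165.6, 213.3]
tcp_rot: [180.0, -0.2, 167.1]
ft_force: [-0.2, 0.1, -1.5]
finger_gap: 47.3
grip_force: 31.5
```

Emit:
send_rows --pt "-10 -35 0 0 0 0" --pt "-10 -35 0 0 0 0" --pt "-10 -35 0 0 0 0" --pt "-10 -35 0 0 0 0" --pt "-3 -17.5 0 0 0 0"

```text
time: 11.88
tool_pos: [495.9, -328.8, 213.2]
tcp_rot: [179.9, -0.2, 167.1]
ft_force: [-0.2, 0.1, -2.6]
finger_gap: 47.6
grip_force: 31.6
```

Emit:
send_rows --pt "0 0 30 0 0 0" --pt "0 0 30 0 0 0" --pt "0 0 30 0 0 0" --pt "0 0 30 0 0 0" --pt "0 0 0 0 0 0"

```text
time: 12.5
tool_pos: [494.7, -324.9, 91.2]
tcp_rot: [179.8, -0.4, 167.2]
ft_force: [-0.8, 0.3, -2.3]
finger_gap: 47.4
grip_force: 31.5
```

```bash
python3 - <<'E'
from h import *
from bench import r
cv2.imwrite("pics/scene3.png",cv2.resize(r.snapshot("scene")["img"][220:420,300:560],None,fx=3,fy=3))
E
```

```text
(no output)
```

View pics/scene3.png

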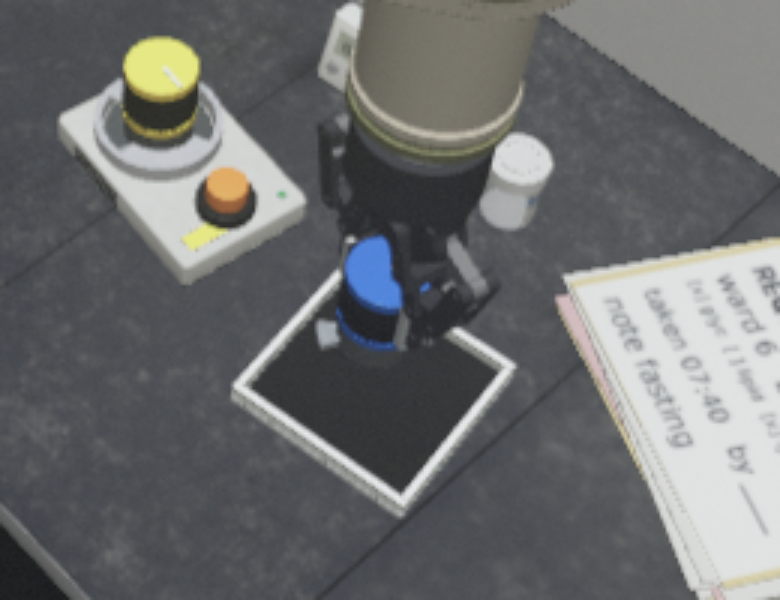

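The module, cap at (375,270) in the crop, hangs upright over the tray. The yellow module and its button are untouched. I'll lower it.

Emit:
send_rows --pt "-3 0 15 0 0 0" --pt "0 0 15 0 0 0" --pt "0 0 12 0 0 0" --pt "0 0 6 0 0 0" --pt "0 0 0 0 0 0"

```text
time: 13.18
tool_pos: [500.2, -327.4, 46.6]
tcp_rot: [180.0, -0.1, 167.2]
ft_force: [0.1, -0.1, -0.9]
finger_gap: 47.2
grip_force: 31.5
```

Emit:
send_rows --pt "0 0 2 0 0 0" --pt "0 0 2 0 0 0" --pt "0 0 1.5 0 0 0" --pt "0 0 1 0 0 0" --pt "0 0 0 0 0 0"

```text
time: 13.8
tool_pos: [500.5, -327.7, 40.7]
tcp_rot: [180.0, -0.0, 167.2]
ft_force: [0.3, 0.0, -1.8]
finger_gap: 47.3
grip_force: 31.5
```

Emit:
send_rows --pt "0 0 1.5 0 0 0" --pt "0 0 1.5 0 0 0" --pt "0 0 1 0 0 0" --pt "0 0 1 0 0 0" --pt "0 0 0 0 0 0"

```text
time: 14.42
tool_pos: [500.5, -327.7, 35.7]
tcp_rot: [180.0, -0.0, 167.2]
ft_force: [-0.8, 0.2, -1.7]
finger_gap: 47.0
grip_force: 31.5
```

Emit:
send_rows --pt "0 0 0.7 0 0 0" --pt "0 0 0.7 0 0 0" --pt "0 0 0 0 0 0"

```text
time: 14.8
tool_pos: [500.7, -327.8, 34.8]
tcp_rot: [-180.0, 0.0, 167.2]
ft_force: [-1.5, 1.7, 2.6]
finger_gap: 47.5
grip_force: 31.9
```

Contact at 34.8 mm, exactly where it should be. Releasing and retreating.

Emit:
send_rows --pt "0 0 0 0 0 0" --pt "0 0 0 0 0 0" --pt "0 0 0 0 0 0" --pt "0 0 0 0 0 0" --pt "0 0 0 0 0 0" --grip -1

```text
time: 15.42
tool_pos: [500.6, -327.7, 34.4]
tcp_rot: [180.0, -0.0, 167.2]
ft_force: [-0.5, -0.1, 0.4]
finger_gap: 85.4
grip_force: 0.0
```

Emit:
send_rows --pt "0 0 -10 0 0 0" --pt "0 0 -25 0 0 0" --pt "0 0 -35 0 0 0" --pt "0 0 -40 0 0 0" --pt "0 0 -40 0 0 0"

```text
time: 16.05
tool_pos: [500.6, -327.7, 186.5]
tcp_rot: [-180.0, 0.0, 167.2]
ft_force: [0.5, -0.8, -0.3]
finger_gap: 85.3
grip_force: 0.0
```

Emit:
send_rows --pt "0 40 0 0 0 0" --pt "0 40 0 0 0 0" --pt "0 40 0 0 0 0" --pt "0 40 0 0 0 0" --pt "0 0 0 0 0 0"

```text
time: 16.68
tool_pos: [536.8, -169.3, 185.3]
tcp_rot: [180.0, 0.1, 167.4]
ft_force: [0.1, -0.2, 0.2]
finger_gap: 85.2
grip_force: 0.0
```

```bash
python3 - <<'E'
from h import *
from bench import r
print(r.sense()["tool_pos"])
d=r.snapshot("top");k=blob(d["img"],(105,120,60),(125,255,255),(435,220,520,300));u,v=cen(k);print(cast(d,u,v,73),d["z_map"][int(v),int(u)])
cv2.imwrite("pics/top4.png",d["img"])
s=r.snapshot("scene");k=blob(s["img"],(105,120,60),(125,255,255),(375,290,475,390));u,v=cen(k);print(cast(s,u,v,73))
E
```

```text
[ 536.76984551 -169.29085614  185.31282476]
[ 503.15717761 -307.96771378   73.        ] 1033.8475
[ 495.77168843 -327.52796642   73.        ]
```

View pics/top4.png

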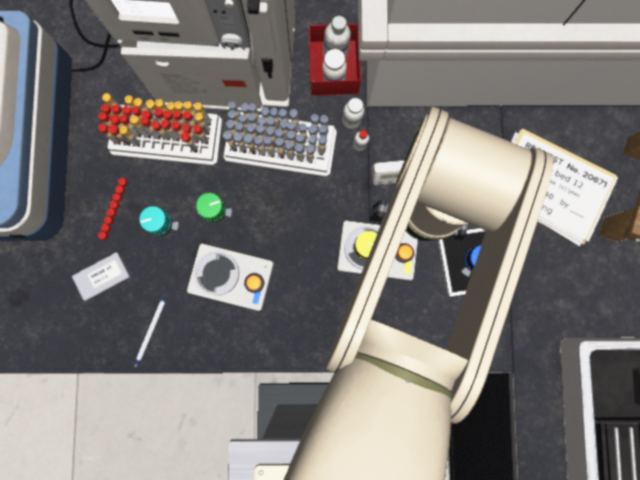

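The top view shows the blue dock at (230,275) empty and the cap, partly hidden by the arm, inside the tray at about (475,257). The scene camera puts it at (496,-327.5), near the tray centre. Handing in.

```bash
python3 -c "
from bench import r
print(r.hand_in())"
```

```text
the job is handed in; nothing more can be done
None
```

The job is handed in at about 17 s (the simulator returned no verdict): the blue-capped module was released, turned a quarter turn, lifted off and set down gently in the white tray, about 3 mm from its centre, with the yellow module and its button left alone.

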